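Set the cups on their saucers for a table order

ROBOT

A 6-joint arm with a two-finger parallel gripper is mounted at the origin on the work surface. World frame = base frame: x ahead of the robot, y to its left, z up, the work surface at z = 0. Lengths are in m, angles in rad, forces in N, time in s.
With the tool pointing down it reaches from about 0.375 to 0.9 m from the base axis. Payload 3.1 kg.
Tool frame: the origin (TCP) lies midway between the tips of the shut fingers; the grasp point (between the pads) lies 19 mm behind it; x points along the fingers, y is the direction in which the jaws open and shut, and the axes are right-handed (so a half turn about x gives the same grasp; the last joint's range is limited). The gripper opens to 87 mm and grips with 3 to 60 N. Pads are 19 mm wide; open, the fingers measure 117 mm over their backs; the gripper's body (75 mm by 190 mm) begins 51 mm behind the grasp point.
Start: joints at [1.012, 0.527, 1.433, -0, 1.181, -0.178], TCP at [0.232, 0.58, 0.223] pointing down, gripper open.
Joint ranges: [-3.08, 3.08], [-0.75, 2.2], [0.22, 2.44], [-1.43, 4.57], [0, 2.65], [-2.85, 2.85]. Speed limits (rad/s): [2.79, 2.79, 3.14, 3.14, 3.14, 3.14].

INTERFACE

Orientations are given as a unit quaternion [x, y, z, w].
In Python, from rig import get_obs, imaging, robot gives the robot as it stands.
- The arm moves only by the shell command python3 -m inch 'ROWS' [FORCE]. ROWS is JSON, a list of rows, each a list of 3 entries, a list of its own where there are three numbers: the finger opening in mm, from 0 to 87, then the shift along the tool's x, y, z in mm, then the turn, a rotation vector about the tool's x, y, z in degrees. In form: [[grip, [dx, dy, dz], [wx, wy, wz]], ...]. A call has 1 to 12 rows; each row shifts and turns the pose as measured when the row begins, along the tool's axes as they then stand; what a row does not reach is not made up. A row lasts 1/8 s, in which the tool goes at most 62.5 mm and 10.7 degrees, less where a joint would pass 70% of its speed; a pose out of reach is approached as far as the arm can. A call with a gripper value outside its range is refused whole. The fingers move at their own pace and stop on an object; FORCE is the grip in N (left out, the last holds). Time passes only in rows, so rows that do not move let the fingers close. It gives the time, the measured TCP pose, the force and the opening at its end, in the units of the state.
- get_obs(): the state, without advancing time (a new reading comes with each control period).
- imaging.camera(name): name is "scene" or "side" or "wrist"; returns the picture (400x640x3 uint8, red, green, blue); there is no depth.
- imaging.camera_params(name): a dict with "camera_matrix" (3x3 intrinsics, pixels), "k1" (the pictures are not rectified: a ray, as slopes to the right and down, at radius r is drawn at 1 + k1 r^2 times it, then the intrinsics apply), "xyz" and "rotation" of the camera in the world. Camera axes: x right, y down, z forward; pixel columns grow to the right and rows downward; lengths in m; the calibration is good to about 2 mm. A picture is of the moment at which its call begins: read the wrist's pose just before it. camera_params takes no time and is no camera call; for the wrist camera it gives the pose at the moment of the call.
- robot.hand_in(): hands the job in, once; it reports no verdict.
Trained networks look in the newest picture that a camera, given by its name, has taken for a name from the list of things; names that differ only in an ending like _2 or _b are one class to them, and where a whole thing is asked for, a point or a joint stands for the part that bears it (a point fixed in the world has none). Each returns a list of dicts, best first, with "confidence" (0 to 1); they miss things now and then, are a little off and sometimes report something else, mostly with a low value. They report only what shows in the picture. A call takes as long as a camera call.
- imaging.cut_out(camera, target): "pixels" (400x640 bool, what is visible of it) and "box" ([centre column, centre row, width, height] in pixels, round what is visible of it).
- imaging.tip_of(camera, target): "pixel" ([column, row] in pixels: a listed point, or the origin of a listed thing).
The state is a dict: "time": time; "q": joint angles; "joint_velocities": joint speeds; "joint_torque": joint torques, N m; "position": TCP position; "tool_rot": TCP orientation; "ft_force": force on the tool from outside, world axes, zero at the start; "moment": the same for the moment, N m; "grip_width": finger opening in m.
Only numpy, scipy, OpenCV 4.12 (cv2) and the standard library are available. Lean on these libraries where they do the work, as an engineer would, in place of code of your own. Each camera call takes 0.05 s, during which the arm holds its last target. There are 200 camera calls.

TASK

Two espressos and two lattes to drink in: stand the two small espresso cups on the two small saucers and the two tall latte mugs on the two large saucers waiting on the tray, one to a saucer, each upright with its foot on the flat middle of the saucer. Set the china down gently without dropping it or knocking it over, leave the saucers lying where they are, and leave the takeaway cups and the cocoa shaker standing where they are.

Things in the scene. Friction and masses are not known exactly. Their poses are not given: they have to be found in the camera images.
- espresso_cup_1_center (a point): A small espresso cup of dark grey-blue glazed stoneware with a tan rim: 58 mm tall, 57 mm across at the rim, 61 mm half-way up where it is widest, on a 38 mm wide foot, about 130 g, with one ear-shaped handle, 8 mm wide, that reaches 52 mm from the cup's axis. Stands upright on the counter. The point lies on the cup's axis, half-way up, 29 mm above its underside; z is up along the axis and the handle points along +y, so the bare body can be gripped across x. One of two alike.
- espresso_cup_2_center (a point): A small espresso cup of dark grey-blue glazed stoneware with a tan rim: 58 mm tall, 57 mm across at the rim, 61 mm half-way up where it is widest, on a 38 mm wide foot, about 130 g, with one ear-shaped handle, 8 mm wide, that reaches 52 mm from the cup's axis. Stands upright on the counter. The point lies on the cup's axis, half-way up, 29 mm above its underside; z is up along the axis and the handle points along +y, so the bare body can be gripped across x. One of two alike.
- latte_mug_1_center (a point): A tall latte mug of the same glazed stoneware: 86 mm tall, 61 mm across at the rim, 65 mm half-way up where it is widest, on a 52 mm wide foot, about 260 g, with one ear-shaped handle, 8 mm wide, that reaches 58 mm from the mug's axis. Stands upright on the counter. The point lies on the mug's axis, half-way up, 43 mm above its underside; z is up along the axis and the handle points along +y, so the bare body can be gripped across x. One of two alike.
- latte_mug_2_center (a point): A tall latte mug of the same glazed stoneware: 86 mm tall, 61 mm across at the rim, 65 mm half-way up where it is widest, on a 52 mm wide foot, about 260 g, with one ear-shaped handle, 8 mm wide, that reaches 58 mm from the mug's axis. Stands upright on the counter. The point lies on the mug's axis, half-way up, 43 mm above its underside; z is up along the axis and the handle points along +y, so the bare body can be gripped across x. One of two alike.
- small_saucer_1: A small round saucer of the same stoneware, 116 mm across, 12 mm high at the rim, loose, lying on the birch serving tray (320 mm square, 22 mm high rim, floor 4 mm above the counter) beside three other saucers. Its flat middle, about 56 mm wide, lies 4.5 mm above its underside; from there it flares up to the rim. The origin is the centre of its underside, z up. The saucer of an espresso cup, whose foot rests on the flat middle. One of two alike.
- small_saucer_2: A small round saucer of the same stoneware, 116 mm across, 12 mm high at the rim, loose, lying on the birch serving tray (320 mm square, 22 mm high rim, floor 4 mm above the counter) beside three other saucers. Its flat middle, about 56 mm wide, lies 4.5 mm above its underside; from there it flares up to the rim. The origin is the centre of its underside, z up. The saucer of an espresso cup, whose foot rests on the flat middle. One of two alike.
- large_saucer_1: A large round saucer of the same stoneware, 142 mm across, 14 mm high at the rim, loose, lying on the same tray beside three other saucers. Its flat middle, about 72 mm wide, lies 4.5 mm above its underside; from there it flares up to the rim. The origin is the centre of its underside, z up. The saucer of a latte mug, whose foot rests on the flat middle. One of two alike.
- large_saucer_2: A large round saucer of the same stoneware, 142 mm across, 14 mm high at the rim, loose, lying on the same tray beside three other saucers. Its flat middle, about 72 mm wide, lies 4.5 mm above its underside; from there it flares up to the rim. The origin is the centre of its underside, z up. The saucer of a latte mug, whose foot rests on the flat middle. One of two alike.
- paper_cups: Two nested white paper takeaway cups standing open end up, 82 mm across at the rim, 108 mm tall, very light. Not part of the order. Origin: centre of the underside.
- shaker: A steel cocoa shaker with a domed lid, 67 mm across, 99 mm tall. Not part of the order. Origin: centre of the underside.

How it is judged:
At the end, for the whole second after the job is handed in: Each espresso cup stands on a small saucer and each latte mug on a large one, one to a saucer: upright within 0.1 rad, centred within 10 mm, foot down on the flat middle, released, at rest; saucers flat and, like takeaway cups and shaker, within 20 mm of their start (((horizontal distance between espresso_cup_1_center and small_saucer_1 below 0.01 m and z of espresso_cup_1_center in the frame of small_saucer_1 between 0.0285 and 0.0385 m) or (horizontal distance between espresso_cup_1_center and small_saucer_2 below 0.01 m and z of espresso_cup_1_center in the frame of small_saucer_2 between 0.0285 and 0.0385 m)) and ((horizontal distance between espresso_cup_2_center and small_saucer_1 below 0.01 m and z of espresso_cup_2_center in the frame of small_saucer_1 between 0.0285 and 0.0385 m) or (horizontal distance between espresso_cup_2_center and small_saucer_2 below 0.01 m and z of espresso_cup_2_center in the frame of small_saucer_2 between 0.0285 and 0.0385 m)) and ((horizontal distance between latte_mug_1_center and large_saucer_1 below 0.01 m and z of latte_mug_1_center in the frame of large_saucer_1 between 0.0425 and 0.0525 m) or (horizontal distance between latte_mug_1_center and large_saucer_2 below 0.01 m and z of latte_mug_1_center in the frame of large_saucer_2 between 0.0425 and 0.0525 m)) and ((horizontal distance between latte_mug_2_center and large_saucer_1 below 0.01 m and z of latte_mug_2_center in the frame of large_saucer_1 between 0.0425 and 0.0525 m) or (horizontal distance between latte_mug_2_center and large_saucer_2 below 0.01 m and z of latte_mug_2_center in the frame of large_saucer_2 between 0.0425 and 0.0525 m)) and angle between each of espresso_cup_1_center, espresso_cup_2_center, latte_mug_1_center, latte_mug_2_center, paper_cups, shaker's own z axis and vertical below 0.1 rad and linear speed of each of espresso_cup_1, espresso_cup_2, latte_mug_1, latte_mug_2, small_saucer_1, small_saucer_2, large_saucer_1, large_saucer_2 below 0.02 m/s and distance of each of small_saucer_1, small_saucer_2, large_saucer_1, large_saucer_2, paper_cups, shaker from where it was at the start of the episode below 0.02 m and angle between each of small_saucer_1, small_saucer_2, large_saucer_1, large_saucer_2's own z axis and vertical below 0.06 rad); the robot touches nothing.
It fails at once if a cup, mug or saucer is tipped over (angle between any of espresso_cup_1_center, espresso_cup_2_center, latte_mug_1_center, latte_mug_2_center's own z axis and vertical above 0.6 rad or angle between any of small_saucer_1, small_saucer_2, large_saucer_1, large_saucer_2's own z axis and vertical above 0.35 rad).
It fails at once if a cup or mug is let fall more than about 13 mm ((contact force between espresso_cup_1 and anything else below 0.01 N and linear speed of espresso_cup_1 above 0.5 m/s) or (contact force between espresso_cup_2 and anything else below 0.01 N and linear speed of espresso_cup_2 above 0.5 m/s) or (contact force between latte_mug_1 and anything else below 0.01 N and linear speed of latte_mug_1 above 0.5 m/s) or (contact force between latte_mug_2 and anything else below 0.01 N and linear speed of latte_mug_2 above 0.5 m/s)).
It fails at once if a cup or mug is pressed or banged hard on a saucer (over 60 N) (contact force between any of espresso_cup_1, espresso_cup_2, latte_mug_1, latte_mug_2 and small_saucer_1 above 60 N or contact force between any of espresso_cup_1, espresso_cup_2, latte_mug_1, latte_mug_2 and small_saucer_2 above 60 N or contact force between any of espresso_cup_1, espresso_cup_2, latte_mug_1, latte_mug_2 and large_saucer_1 above 60 N or contact force between any of espresso_cup_1, espresso_cup_2, latte_mug_1, latte_mug_2 and large_saucer_2 above 60 N).
It fails at once if the takeaway cups or the shaker are moved more than 20 mm or tipped ((distance of paper_cups from where it was at the start of the episode above 0.02 m or angle between paper_cups's own z axis and vertical above 0.3 rad) or (distance of shaker from where it was at the start of the episode above 0.02 m or angle between shaker's own z axis and vertical above 0.3 rad)).
It also fails if it takes over 122 s, if anything falls off the work surface, if the arm or the gripper's body presses on something with over 40 N, if the wrist force passes 120 N, or if a joint passes its speed limit or range.

## Working session

There is one attempt and no reset: what is moved stays moved. The work goes in short steps, Python scripts to look and compute and a shell command to move; the robot and the scene stay as the last step left them, time stands still between calls to the robot, and variables do not carry over. Pictures are saved under pics/ and viewed, about 12 in all and at most 16, crops included, and the job is handed in when it is done.

```bash
mkdir -p pics
python3 - <<'E'
from rig import get_obs, imaging, robot
import cv2,numpy as np
for c in ["scene","side"]:
    im=imaging.camera(c); cv2.imwrite(f"pics/{c}0.png",im[:,:,::-1])
    p=imaging.camera_params(c); print(c,{k:np.round(v,3).tolist() for k,v in p.items()})
    for t in ["espresso_cup_1_center","latte_mug_1_center","small_saucer_1","large_saucer_1","paper_cups","shaker"]:
        print(t,[(np.round(d["pixel"],1).tolist(),round(d["confidence"],2)) for d in imaging.tip_of(c,t)])
o=get_obs(); print({k:np.round(v,3).tolist() for k,v in o.items()})
E
```

```text
scene {'camera_matrix': [[413.078, 0.0, 319.421], [0.0, 413.078, 197.927], [0.0, 0.0, 1.0]], 'k1': -0.075, 'xyz': [1.053, 0.501, 0.989], 'rotation': [0.285, 0.902, -0.307, -0.104]}
espresso_cup_1_center [([360.0, 174.7], 0.65), ([319.5, 191.3], 0.43)]
latte_mug_1_center [([283.9, 151.1], 0.75)]
small_saucer_1 [([370.3, 254.4], 0.85), ([443.2, 261.8], 0.75)]
large_saucer_1 [([408.3, 228.1], 0.79), ([404.1, 295.0], 0.57)]
paper_cups [([247.9, 190.2], 0.67)]
shaker [([300.1, 119.4], 0.68)]
side {'camera_matrix': [[401.589, 0.0, 313.549], [0.0, 401.589, 201.99], [0.0, 0.0, 1.0]], 'k1': -0.086, 'xyz': [0.295, 0.64, 0.86], 'rotation': [-0.212, 0.903, -0.366, 0.076]}
espresso_cup_1_center [([373.3, 218.5], 0.72)]
latte_mug_1_center [([361.6, 153.7], 0.71)]
small_saucer_1 [([315.3, 333.8], 0.69), ([286.4, 262.9], 0.55)]
large_saucer_1 [([258.0, 306.9], 0.65), ([339.1, 282.3], 0.58)]
paper_cups [([300.5, 163.7], 0.89)]
shaker [([406.6, 158.7], 0.87)]
{'time': 0.7, 'q': [1.012, 0.527, 1.433, -0.0, 1.181, -0.179], 'joint_velocities': [0.001, -0.0, -0.001, 0.0, -0.0, -0.001], 'joint_torque': [0.0, -43.986, -17.695, 0.063, 0.05, -0.0], 'position': [0.232, 0.58, 0.223], 'tool_rot': [0.133, 0.694, -0.133, 0.694], 'ft_force': [-0.445, 0.614, 0.459], 'moment': [0.038, 0.012, 0.009], 'grip_width': 0.087}
```

View pics/scene0.png

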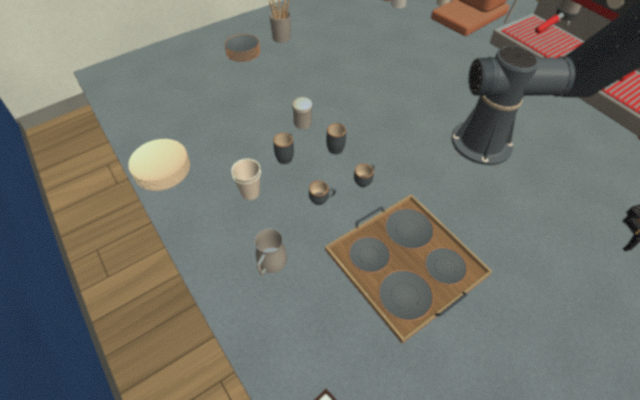

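View pics/side0.png

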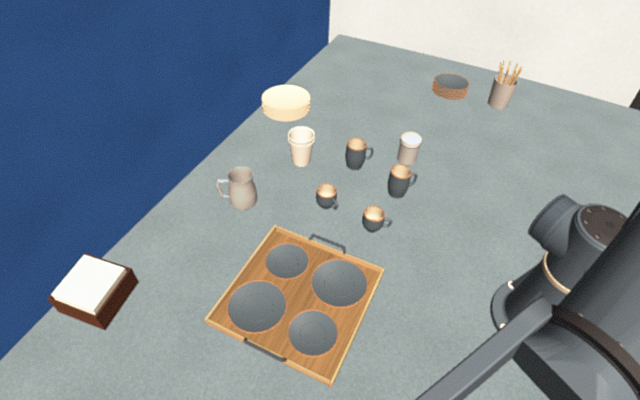

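The scene view shows the mugs at (284,148) and (336,138), espresso cups at (319,192) and (364,175), and the tray with four saucers at its lower right. The side view agrees: mugs at (356,153) and (400,181), cups at (326,196) and (373,218), and the handles mostly point to image right.

```bash
cat > h.py <<'E'
from rig import get_obs, imaging, robot
import cv2,numpy as np
from scipy.spatial.transform import Rotation as R
def rays(P,px):
    K=np.array(P["camera_matrix"]); px=np.atleast_2d(px).astype(float)
    u=cv2.undistortPoints(px[:,None],K,np.array([P["k1"],0,0,0.]))[:,0]
    return (R.from_quat(P["rotation"]).apply(np.c_[u,np.ones(len(u))]) if np.size(P["rotation"])==4 else np.c_[u,np.ones(len(u))]@np.array(P["rotation"]).T)
def plane(P,px,z):
    d=rays(P,px); o=np.array(P["xyz"]); return (o+d*((z-o[2])/d[:,2])[:,None])[:,:2]
def proj(P,X):
    X=np.atleast_2d(X)-np.array(P["xyz"]); c=R.from_quat(P["rotation"]).inv().apply(X)
    u,_=cv2.projectPoints(c,np.zeros(3),np.zeros(3),np.array(P["camera_matrix"]),np.array([P["k1"],0,0,0.])); return u[:,0]
def to(target,yaw):
    """tool-frame mm shift / deg turn to reach world target with tool down and jaw axis (tool y) along yaw (mod pi)"""
    o=get_obs(); T=R.from_quat(o["tool_rot"]); d=T.inv().apply(np.array(target)-o["position"])*1000
    best=None
    for y in(yaw,yaw+np.pi):
        x=np.array([0,0,-1]);yy=np.array([np.cos(y),np.sin(y),0]);G=R.from_matrix(np.c_[x,yy,np.cross(x,yy)])
        w=(T.inv()*G).as_rotvec(degrees=True)
        if best is None or np.linalg.norm(w)<np.linalg.norm(best): best=w
    print("shift",d.round(1),"turn",best.round(1),"q",np.round(o["q"],2),"pos",np.round(o["position"],4))
E
python3 - <<'E'
from h import *
H={"espresso_cup_1_center":.029,"latte_mug_1_center":.043,"small_saucer_1":.004,"large_saucer_1":.004,"paper_cups":0,"shaker":0}
for c in ["scene","side"]:
    imaging.camera(c); P=imaging.camera_params(c)
    for t,z in H.items():
        for d in imaging.tip_of(c,t): print(c,t,"tip",plane(P,d["pixel"],z).round(3).tolist(),round(d["confidence"],2))
        for d in imaging.cut_out(c,t):
            m=d["pixels"]; ys,xs=np.nonzero(m); zz=z if "cent" in t else (z+.009 if "sauc" in t else .05)
            print("   cut",np.round(d["box"]).tolist(),plane(P,[xs.mean(),ys.mean()],zz).round(3).tolist(),round(d["confidence"],2))
E
```

```text
scene espresso_cup_1_center tip [[0.447, -0.091]] 0.81
scene espresso_cup_1_center tip [[0.434, -0.269]] 0.72
scene espresso_cup_1_center tip [[0.608, 0.13]] 0.3
   cut [363.0, 174.0, 24.0, 24.0] [[0.445, -0.101]] 0.67
scene latte_mug_1_center tip [[0.603, -0.326]] 0.86
   cut [284.0, 148.0, 22.0, 29.0] [[0.594, -0.325]] 0.97
   cut [447.0, 264.0, 46.0, 40.0] [[0.479, 0.277]] 0.17
scene small_saucer_1 tip [[0.459, 0.267]] 0.94
scene small_saucer_1 tip [[0.598, 0.124]] 0.8
   cut [447.0, 264.0, 41.0, 39.0] [[0.461, 0.268]] 0.61
   cut [369.0, 252.0, 43.0, 39.0] [[0.605, 0.123]] 0.57
scene large_saucer_1 tip [[0.456, 0.116]] 0.75
scene large_saucer_1 tip [[0.606, 0.271]] 0.68
scene large_saucer_1 tip [[0.588, -0.359]] 0.47
   cut [410.0, 227.0, 54.0, 42.0] [[0.458, 0.123]] 0.66
   cut [403.0, 295.0, 57.0, 46.0] [[0.607, 0.269]] 0.59
scene paper_cups tip [[0.761, -0.268]] 0.62
scene paper_cups tip [[0.462, 0.12]] 0.45
   cut [246.0, 179.0, 30.0, 42.0] [[0.755, -0.275]] 0.8
   cut [405.0, 296.0, 59.0, 51.0] [[0.622, 0.279]] 0.2
scene shaker tip [[0.438, -0.45]] 0.61
   cut [302.0, 113.0,
[... 303 characters left out ...]
 0.58
side small_saucer_1 tip [[0.458, 0.264]] 0.92
side small_saucer_1 tip [[0.61, 0.117]] 0.57
   cut [314.0, 329.0, 54.0, 43.0] [[0.462, 0.268]] 0.81
   cut [287.0, 261.0, 46.0, 44.0] [[0.609, 0.12]] 0.76
side large_saucer_1 tip [[0.61, 0.262]] 0.71
side large_saucer_1 tip [[0.459, 0.12]] 0.66
   cut [338.0, 281.0, 59.0, 45.0] [[0.462, 0.121]] 0.97
   cut [258.0, 307.0, 58.0, 53.0] [[0.608, 0.268]] 0.85
side paper_cups tip [[0.61, 0.263]] 0.64
side paper_cups tip [[0.767, -0.276]] 0.56
   cut [302.0, 147.0, 25.0, 40.0] [[0.772, -0.276]] 0.95
side shaker tip [[0.461, -0.43]] 0.74
   cut [409.0, 148.0, 25.0, 35.0] [[0.456, -0.43]] 0.69
   cut [258.0, 307.0, 63.0, 55.0] [[0.595, 0.284]] 0.29
```

Run:
```python
from h import *
ims=[]
S={"scene":[(319,192,.029),(364,175,.029),(336,138,.043),(284,148,.043)],"side":[(326,196,.029),(373,219,.029),(400,181,.043),(356,154,.043)]}
for c,l in S.items():
    im=imaging.camera(c)[:,:,::-1].copy(); P=imaging.camera_params(c)
    for u,v,z in l: print(c,(u,v),plane(P,(u,v),z).round(3))
    x0,y0=(260,95) if c=="scene" else (290,110)
    ims.append(cv2.resize(im[y0:y0+130,x0:x0+150],None,fx=2.66,fy=2.66*1.5,interpolation=cv2.INTER_CUBIC))
    # axes
cv2.imwrite("pics/crop.png",np.hstack(ims)[:,:,:])
P=imaging.camera_params("wrist");o=get_obs();print(R.from_quat(o["tool_rot"]).inv().apply(np.array(P["xyz"])-o["position"]),R.from_quat(P["rotation"]).as_matrix().round(2),P["camera_matrix"])
to([.46,-.16,.3],0)
```

```text
scene (319, 192) [[ 0.6  -0.12]]
scene (364, 175) [[ 0.447 -0.096]]
scene (336, 138) [[ 0.43  -0.264]]
scene (284, 148) [[ 0.595 -0.322]]
side (326, 196) [[ 0.61  -0.123]]
side (373, 219) [[ 0.456 -0.101]]
side (400, 181) [[ 0.433 -0.27 ]]
side (356, 154) [[ 0.599 -0.327]]
[-0.16364535  0.00055608 -0.07116379] [[ 0.37  0.9   0.24]
 [ 0.93 -0.36 -0.1 ]
 [-0.    0.26 -0.97]] [[316.07100701   0.         320.97692536]
 [  0.         316.07100701 201.30459677]
 [  0.           0.           1.        ]]
shift [ -77.5 -603.   486.6] turn [68.2 -0.  -0. ] q [ 1.01  0.53  1.43 -0.    1.18 -0.18] pos [0.2317 0.5805 0.2225]
```

View pics/crop.png

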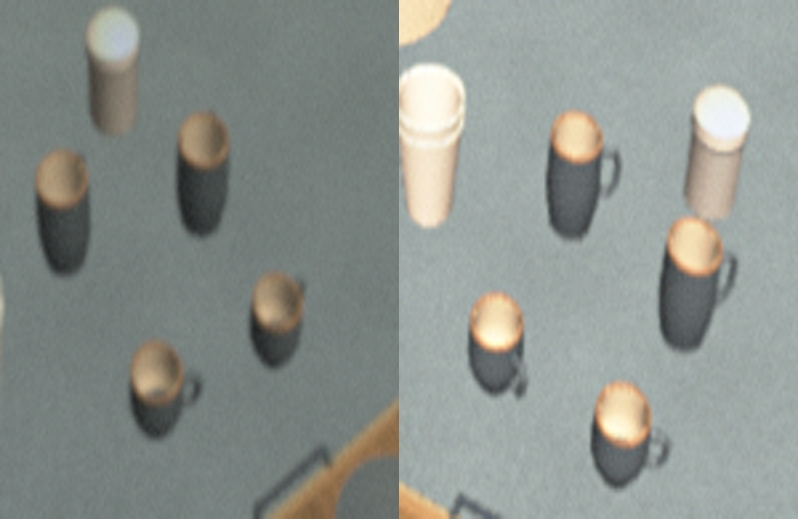

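```bash
python3 -m inch '[[87,[-7,-44,40],[0,0,0]],[87,[-7,-44,40],[0,0,0]],[87,[-7,-44,40],[0,0,0]],[87,[-7,-44,40],[0,0,0]],[87,[-7,-44,40],[0,0,0]],[87,[-7,-44,40],[0,0,0]],[87,[-7,-44,40],[0,0,0]],[87,[-7,-44,40],[0,0,0]],[87,[-7,-44,40],[0,0,0]],[87,[-7,-44,40],[0,0,0]],[87,[-7,-44,40],[0,0,0]],[87,[-7,-44,40],[0,0,0]]]' 20; python3 -m inch '[[87,[0,0,0],[10,0,0]],[87,[0,0,0],[10,0,0]],[87,[0,0,0],[10,0,0]],[87,[0,0,0],[10,0,0]],[87,[0,0,0],[10,0,0]],[87,[0,0,0],[10,0,0]],[87,[0,0,0],[8,0,0]]]'; python3 -c "
from h import *
to([.46,-.2,.3],0)"
```

```text
time: 3.6
position: [0.4923, -0.1028, 0.3111]
tool_rot: [0.133, 0.69, -0.128, 0.7]
ft_force: [2.1, 0.7, -0.5]
grip_width: 0.0872
time: 4.47
position: [0.4945, -0.1096, 0.3121]
tool_rot: [0.514, 0.487, -0.504, 0.495]
ft_force: [-0.2, -0.8, 0.3]
grip_width: 0.0872
shift [ 11.4 -31.4  91.6] turn [-2.1 -0.1 -1. ] q [-0.44  0.26  1.62  0.01  1.25 -0.41] pos [ 0.4945 -0.1096  0.3121]
```

```bash
python3 -m inch '[[87,[0,0,50],[0,0,0]],[87,[0,0,45],[-2,0,-1]],[87,[0,0,0],[0,0,0]]]'
python3 - <<'E'
from h import *
P=imaging.camera_params("wrist"); im=imaging.camera("wrist"); cv2.imwrite("pics/w1.png",im[:,:,::-1])
for t,z in {"espresso_cup_1_center":.029,"latte_mug_1_center":.043,"paper_cups":0,"shaker":0}.items():
    for d in imaging.tip_of("wrist",t): print(t,np.round(d["pixel"]),plane(P,d["pixel"],z).round(3).tolist(),round(d["confidence"],2))
    for d in imaging.cut_out("wrist",t): print("  cut",np.round(d["box"]).tolist(),round(d["confidence"],2))
to([.46,-.2,.3],0)
for n,X in dict(E1=(.605,-.121),E2=(.452,-.099),M1=(.597,-.325),M2=(.432,-.267)).items(): print(n,proj(P,[[*X,.058 if n[0]=="E" else .086]]).round())
E
```

```text
time: 4.85
position: [0.4914, -0.2062, 0.3124]
tool_rot: [0.5, 0.5, -0.499, 0.5]
ft_force: [0.6, -0.2, 0.4]
grip_width: 0.0872
espresso_cup_1_center [296.  87.] [[0.458, -0.096]] 0.96
  cut [286.0, 86.0, 61.0, 50.0] 0.6
latte_mug_1_center [393. 251.] [[0.599, -0.328]] 0.83
latte_mug_1_center [495. 200.] [[0.741, -0.249]] 0.72
  cut [388.0, 241.0, 38.0, 36.0] 0.85
paper_cups [496. 200.] [[0.768, -0.261]] 0.77
  cut [525.0, 208.0, 96.0, 50.0] 0.97
  cut [285.0, 82.0, 60.0, 48.0] 0.54
shaker [302. 298.] [[0.46, -0.434]] 0.81
  cut [297.0, 312.0, 42.0, 38.0] 0.81
shift [ 12.6 -31.1  -2.7] turn [ 0.3 -0.1 -0.1] q [-0.6   0.3   1.55  0.    1.29 -0.61] pos [ 0.4911 -0.2025  0.3126]
E1 [[410. 106.]]
E2 [[289.  87.]]
M1 [[399. 262.]]
M2 [[275. 222.]]
```

View pics/w1.png

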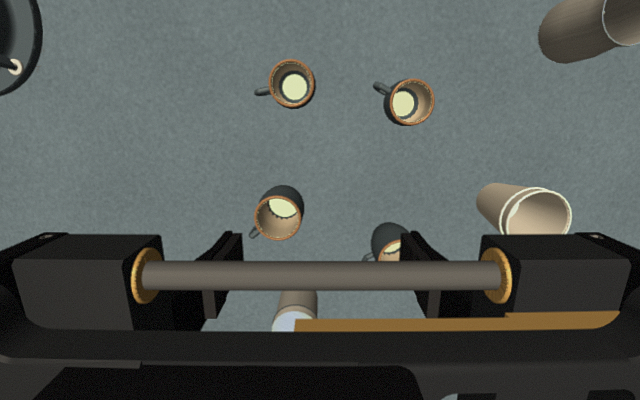

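The wrist view shows E2's rim at (292,83) with its handle to the left (257,92). E1's rim is at (410,102), handle upper left (376,86). M2's rim is at (279,217), handle lower left (251,236). M1 is partly hidden, with its handle at (367,258).

Run:
```python
from h import *
P=imaging.camera_params("wrist")
for n,r,h,z in [("E2",(292,83),(257,92),.058),("E1",(410,102),(376,87),.058),("M2",(279,217),(250,237),.086),("M1",(397,260),(366,259),.086)]:
    c=plane(P,r,z)[0]; t=plane(P,h,z*.5)[0]; d=t-c; print(n,c.round(3),t.round(3),np.hypot(*d).round(3),"handle deg",np.degrees(np.arctan2(d[1],d[0])).round())
```

```text
E2 [ 0.454 -0.09 ] [ 0.404 -0.099] 0.051 handle deg -170.0
E1 [ 0.604 -0.112] [ 0.564 -0.092] 0.044 handle deg 153.0
M2 [ 0.437 -0.257] [ 0.388 -0.302] 0.067 handle deg -138.0
M1 [ 0.595 -0.317] [ 0.559 -0.336] 0.04 handle deg -152.0
```

```bash
python3 -m inch '[[87,[28,28,-21],[0,0,0]],[87,[28,28,-21],[0,0,0]],[87,[28,28,-21],[0,0,0]],[87,[22,28,-21],[0,0,0]],[87,[0,0,0],[-10,0,0]],[87,[0,0,0],[-10,0,0]],[87,[0,0,0],[-10,0,0]],[87,[0,0,0],[-10,0,0]],[87,[0,0,0],[-10,0,0]],[87,[0,0,0],[-10,0,0]],[87,[0,0,0],[-10,0,0]],[87,[0,0,0],[-10,0,0]]]';python3 -m inch '[[87,[0,0,0],[-10,0,0]],[87,[0,0,0],[0,0,0]],[87,[0,0,0],[0,0,0]]]'
cat >> h.py <<'E'
def look(name,target,z):
    P=imaging.camera_params("wrist"); im=imaging.camera("wrist"); cv2.imwrite(f"pics/{name}.png",im[:,:,::-1])
    for d in imaging.tip_of("wrist",target): print("tip",np.round(d["pixel"]),plane(P,d["pixel"],z).round(4).tolist(),round(d["confidence"],2))
    for d in imaging.cut_out("wrist",target):
        print("cut",np.round(d["box"]).tolist(),round(d["confidence"],2))
    return P,im
E
python3 - <<'E'
from h import *
look("e1","espresso_cup_1_center",.029)
to([.604,-.117,.2],np.pi/2)
E
```

```text
time: 6.8
position: [0.608, -0.1096, 0.2041]
tool_rot: [0.041, 0.705, -0.04, 0.707]
ft_force: [0.6, -0.3, -0.9]
grip_width: 0.0871
time: 7.18
position: [0.6081, -0.1084, 0.2042]
tool_rot: [-0.022, 0.706, 0.022, 0.708]
ft_force: [-0.3, -0.4, 0.2]
grip_width: 0.087
tip [347.  29.] [[0.454, -0.0923]] 0.64
cut [347.0, 33.0, 64.0, 61.0] 0.83
cut [108.0, 159.0, 107.0, 90.0] 0.42
shift [ 4.1 -8.1 -4.6] turn [ 3.7  0.2 -0. ] q [-0.36  0.54  1.47  0.    1.13 -1.99] pos [ 0.6081 -0.1086  0.2041]
```

View pics/e1.png

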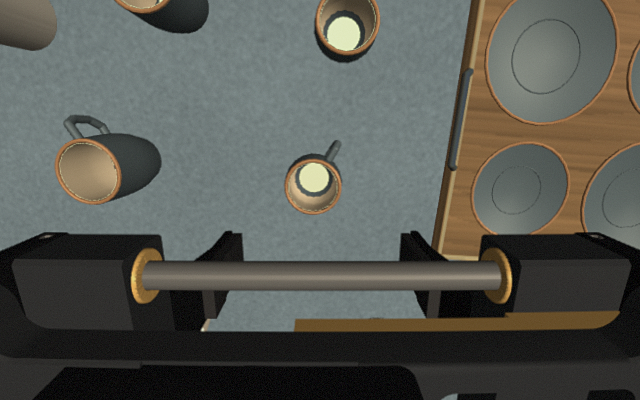

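The E1 rim is at about (314,186), with its handle toward up-right (335,147). M1 shows at (88,172), E2 at (347,29), and the saucers are on the right. Next I'll fit the rims precisely.

```bash
cat >> h.py <<'E'
def rim(P,im,g,z,rad,debug=None):
    """fit circle of known radius & height: maximise image edge strength along the projected circle near guess pixel g"""
    gr=cv2.GaussianBlur(cv2.cvtColor(im,cv2.COLOR_RGB2LAB).astype(np.float32),(0,0),1.5); a=(gr[:,:,1]-128)+(gr[:,:,2]-128)  # tan-ness
    c0=plane(P,g,z)[0]; th=np.linspace(0,2*np.pi,72,endpoint=False); ring=np.c_[np.cos(th),np.sin(th)]
    best=(-1e9,)
    for st,n in((.003,7),(.0006,6)):
        b0=c0 if best[0]<-1e8 else best[1]; best=(-1e9,)
        for i in range(-n,n+1):
            for j in range(-n,n+1):
                c=b0+np.array([i,j])*st
                u=[proj(P,np.c_[c+ring*(rad+k),np.full(72,z)]).astype(np.float32) for k in(-.0015,.004)]
                v=[cv2.remap(a,q[None,:,0],q[None,:,1],cv2.INTER_LINEAR)[0] for q in u]
                s=np.mean(v[0]-v[1])
                if s>best[0]: best=(s,c)
    print("rim",best[1].round(4),"score",round(float(best[0]),1)); return best[1]
E
python3 - <<'E'
from h import *
P=imaging.camera_params("wrist"); im=imaging.camera("wrist")
for n,g,z,r in[("E1",(314,186),.058,.0285),("E2",(347,24),.058,.0285),("M1",(88,172),.086,.0305),("L-far",(551,56),.018,.071),("S-far",(520,189),.016,.058)]:
    print(n,end=" "); c=rim(P,im,g,z,r)
to([.604,-.112,.2],np.pi/2)
E
```

```text
E1 rim [ 0.6063 -0.1164] score 37.1
E2 rim [ 0.4532 -0.094 ] score 27.1
M1 rim [ 0.5988 -0.3222] score 40.2
L-far rim [0.446  0.1437] score 4.4
S-far rim [0.5815 0.0991] score 3.4
shift [ 4.1 -3.1 -4.3] turn [ 3.7  0.2 -0. ] q [-0.36  0.54  1.47  0.    1.13 -1.99] pos [ 0.6081 -0.1087  0.2041]
```

```bash
python3 -m inch '[[87,[40,-8,-2],[0,0,0]],[87,[40,0,0],[4,0,0]],[87,[40,0,0],[0,0,0]],[87,[0,0,0],[0,0,0]]]';python3 -c "
from h import *
to([.6063,-.1164,.015],np.pi/2)"
```

```text
time: 7.88
position: [0.6093, -0.1179, 0.0831]
tool_rot: [0.003, 0.704, -0.004, 0.71]
ft_force: [0.3, -0.6, 0.7]
grip_width: 0.0871
shift [68.   1.6 -3.5] turn [-0.6  0.5  0.1] q [-0.37  0.7   1.56  0.    0.88 -1.93] pos [ 0.6093 -0.1179  0.0831]
```

```bash
python3 -m inch '[[87,[25,2,-3],[0,0,0]],[87,[25,0,0],[0,0,0]],[87,[18,0,0],[0,0,0]],[87,[0,0,0],[0,0,0]],[0,[0,0,0],[0,0,0]],[0,[0,0,0],[0,0,0]],[0,[0,0,0],[0,0,0]],[0,[0,0,0],[0,0,0]],[0,[0,0,0],[0,0,0]],[0,[0,0,0],[0,0,0]]]' 20;python3 -c "
from h import *
to([.6063,-.1164,.015],np.pi/2)"
```

```text
time: 9.12
position: [0.6146, -0.1188, 0.0232]
tool_rot: [0.002, 0.698, -0.007, 0.716]
ft_force: [0.6, -0.4, -1.2]
grip_width: 0.0594
shift [ 8.   2.3 -8.5] turn [-0.7  1.4  0.4] q [-0.37  0.79  1.58  0.    0.75 -1.93] pos [ 0.6146 -0.1188  0.0232]
```

Descending drifted the tool 8 mm along x, so I'll open the gripper and re-centre.

```bash
python3 -m inch '[[87,[0,0,0],[0,0,0]],[87,[0,0,0],[0,0,0]],[87,[0,0,0],[0,0,0]],[87,[0,0,0],[0,0,0]],[87,[4,2,-5],[0,1.5,0]],[87,[4,0,-4],[0,0,0]],[87,[0,0,0],[0,0,0]]]' 20;python3 -c "
from h import *
to([.6063,-.1164,.015],np.pi/2)"
```

```text
time: 10.0
position: [0.6051, -0.1166, 0.0145]
tool_rot: [0.002, 0.708, -0.007, 0.706]
ft_force: [0.4, -1.2, 0.4]
grip_width: 0.0873
shift [-0.5  0.2  1.2] turn [-0.7 -0.2  0.4] q [-0.37  0.8   1.59 -0.01  0.75 -1.92] pos [ 0.6051 -0.1166  0.0145]
```

```bash
python3 -m inch '[[0,[0,0,0],[0,0,0]],[0,[0,0,0],[0,0,0]],[0,[0,0,0],[0,0,0]],[0,[0,0,0],[0,0,0]],[0,[-5,0,0],[0,0,0]],[0,[-15,0,0],[0,0,0]],[0,[-25,0,0],[0,0,0]],[0,[-30,0,0],[0,0,0]],[0,[-30,0,0],[0,0,0]],[0,[-25,0,0],[0,0,0]],[0,[0,0,0],[0,0,0]]]' 25;python3 -c "
from h import *
to([.605,.05,.145],np.pi/2)"
```

```text
time: 11.38
position: [0.6056, -0.1153, 0.1529]
tool_rot: [0.001, 0.708, -0.007, 0.707]
ft_force: [0.0, -0.2, -1.1]
grip_width: 0.0598
shift [  6.5 165.4  -2.6] turn [-0.7 -0.1  0.5] q [-0.37  0.6   1.52 -0.01  1.02 -1.92] pos [ 0.6056 -0.1153  0.1529]
```

```bash
python3 -m inch '[[0,[-8,30,10],[0,0,0]],[0,[-8,50,11],[0,0,0]],[0,[-8,50,11],[0,0,0]],[0,[-8,50,11],[0,0,0]],[0,[-8,50,11],[0,0,0]],[0,[-8,45,11],[0,0,0]],[0,[0,30,0],[0,0,0]],[0,[0,0,0],[0,0,0]],[0,[0,0,0],[0,0,0]]]';python3 - <<'E'
from h import *
P,im=look("tray","small_saucer_1",.004)
look("tray2","large_saucer_1",.004)
to([.605,.122,.1],np.pi/2)
E
```

```text
time: 12.5
position: [0.6708, 0.1973, 0.1896]
tool_rot: [0.002, 0.713, -0.008, 0.701]
ft_force: [0.5, -0.8, -1.4]
grip_width: 0.06
tip [250. 126.] [[0.6054, 0.1204]] 0.76
cut [249.0, 124.0, 113.0, 112.0] 0.82
cut [394.0, 17.0, 106.0, 34.0] 0.58
tip [389. 123.] [[0.6052, 0.2697]] 0.6
cut [242.0, 26.0, 137.0, 50.0] 0.84
cut [389.0, 123.0, 137.0, 145.0] 0.82
shift [ 92.4 -75.1 -64. ] turn [-1.  -0.9  0.4] q [ 0.13  0.67  1.24 -0.01  1.25 -1.42] pos [0.6717 0.1967 0.1908]
```

View pics/tray.png

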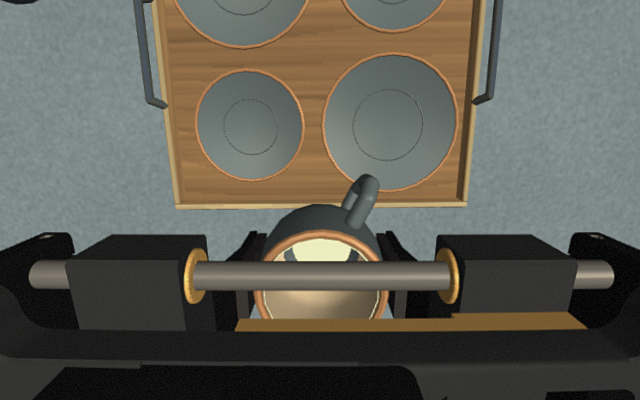

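The wrist view shows the cup held level. The small saucer's rim is centred at about (249.5,125) and its well at (251,126). The large saucer's rim is at (390,122) and its well at (388,125).

Run:
```python
from h import *
P=imaging.camera_params("wrist")
for g,z in[((249.5,125),.016),((251,126.5),.0085),((390,122),.018),((388,125),.0085)]: print(plane(P,g,z).round(4))
im=cv2.imread("pics/tray.png")[:,:,::-1]
# held cup centre check, rim at approx z
o=get_obs(); z=o["position"][2]+.0145+.029; rim(P,im,(322,280),o["position"][2]-.0145+.058,.0285); print(o["position"])
```

```text
[[0.6055 0.1219]]
[[0.6072 0.1217]]
[[0.6048 0.2685]]
[[0.608  0.2684]]
rim [0.6743 0.1974] score 23.8
[0.67169338 0.19668788 0.19075386]
```

```bash
python3 -m inch '[[0,[20,-35,-30],[0,0,0]],[0,[40,-40,-34],[0,-0.9,0]],[0,[40,0,0],[0,0,0]],[0,[20,0,0],[0,0,0]],[0,[0,0,0],[0,0,0]]]';python3 -c "
from h import *
to([.605,.122,.0235],np.pi/2)"
```

```text
time: 13.42
position: [0.6061, 0.1166, 0.0719]
tool_rot: [0.005, 0.705, -0.01, 0.709]
ft_force: [-0.8, 0.6, -2.3]
grip_width: 0.0593
shift [48.3  5.8 -1.6] turn [-1.2  0.4  0.4] q [ 0.01  0.71  1.57 -0.01  0.85 -1.53] pos [0.6061 0.1166 0.0719]
```

```bash
python3 -m inch '[[0,[20,5,-3],[0,0.5,-0.4]],[0,[15,0,-2],[0,0,0]],[0,[5,0,0],[0,0,0]],[0,[0,0,0],[0,0,0]]]';python3 -c "
from h import *
to([.605,.122,.0235],np.pi/2)"
```

```text
time: 13.92
position: [0.6039, 0.1219, 0.0315]
tool_rot: [0.002, 0.706, -0.013, 0.708]
ft_force: [-0.5, 0.3, -1.3]
grip_width: 0.0596
shift [8.  0.2 1.1] turn [-1.2  0.2  0.9] q [ 0.03  0.77  1.59 -0.02  0.78 -1.51] pos [0.6039 0.1219 0.0315]
```

```bash
python3 -m inch '[[0,[3,0,1],[0,0.2,0.9]],[0,[3,0,0],[0,0,0]],[0,[0,0,0],[0,0,0]]]'; python3 -m inch '[[0,[1,0,0],[0,0,0]],[0,[1,0,0],[0,0,0]],[0,[0,0,0],[0,0,0]]]'; python3 -c "
from h import *
to([.605,.122,.0235],np.pi/2)"
```

```text
time: 14.3
position: [0.606, 0.1218, 0.0261]
tool_rot: [0.008, 0.706, -0.007, 0.708]
ft_force: [0.5, 0.2, -1.8]
grip_width: 0.0598
time: 14.68
position: [0.6063, 0.1218, 0.0244]
tool_rot: [0.008, 0.706, -0.007, 0.708]
ft_force: [-0.3, 0.5, -1.9]
grip_width: 0.0596
shift [ 0.9  0.2 -1.3] turn [-1.2  0.2 -0.1] q [ 0.02  0.79  1.58  0.    0.77 -1.54] pos [0.6063 0.1218 0.0244]
```

```bash
python3 -m inch '[[0,[1,0,-1],[0,0.2,0]],[0,[0.5,0,0],[0,0,0]],[0,[0,0,0],[0,0,0]]]'; python3 -m inch '[[0,[1,0,0],[0,0,0]],[0,[0,0,0],[0,0,0]]]'
```

```text
time: 15.05
position: [0.6052, 0.1218, 0.0232]
tool_rot: [0.008, 0.707, -0.007, 0.707]
ft_force: [0.1, 0.8, -1.2]
grip_width: 0.0596
time: 15.3
position: [0.6055, 0.1219, 0.0233]
tool_rot: [0.008, 0.707, -0.007, 0.707]
ft_force: [0.4, -0.7, -1.5]
grip_width: 0.0594
```

```bash
python3 -m inch '[[0,[2,0,0],[0,0,0]],[0,[0,0,0],[0,0,0]]]'; python3 -m inch '[[0,[2,0,0],[0,0,0]],[0,[0,0,0],[0,0,0]]]'
```

```text
time: 15.55
position: [0.6061, 0.122, 0.0234]
tool_rot: [0.008, 0.707, -0.006, 0.708]
ft_force: [0.3, -0.1, -1.8]
grip_width: 0.0597
time: 15.8
position: [0.6066, 0.1221, 0.0233]
tool_rot: [0.008, 0.706, -0.006, 0.708]
ft_force: [0.2, -0.2, -2.0]
grip_width: 0.0597
```

```bash
python3 -m inch '[[0,[3,0,-1.5],[0,0.3,0]]]'
```

```text
time: 15.92
position: [0.6069, 0.1222, 0.0228]
tool_rot: [0.008, 0.707, -0.006, 0.708]
ft_force: [-3.3, 0.4, 24.0]
grip_width: 0.0598
```

Contact confirmed at 24 N. Releasing.

```bash
python3 -m inch '[[0,[0,0,0],[0,0,0]],[87,[0,0,0],[0,0,0]],[87,[0,0,0],[0,0,0]],[87,[0,0,0],[0,0,0]],[87,[0,0,0],[0,0,0]],[87,[-15,0,0],[0,0,0]],[87,[-30,0,0],[0,0,0]],[87,[-50,0,0],[0,0,0]],[87,[-60,0,30],[0,0,0]],[87,[0,0,30],[0,0,0]],[87,[0,0,0],[0,0,0]],[87,[0,0,0],[0,0,0]]]';python3 - <<'E'
from h import *
P,im=look("p1","small_saucer_1",.004)
rim(P,im,proj(P,[[.606,.122,.0665]])[0],.0665,.0285)
to([.4532,-.094,.2],np.pi/2)
E
```

```text
time: 17.42
position: [0.6649, 0.1209, 0.1826]
tool_rot: [0.008, 0.706, -0.006, 0.708]
ft_force: [-0.5, -0.8, 0.9]
grip_width: 0.0869
cut [474.0, 18.0, 100.0, 33.0] 0.9
cut [321.0, 128.0, 112.0, 118.0] 0.83
cut [464.0, 122.0, 140.0, 145.0] 0.29
rim [0.6084 0.1232] score 38.5
shift [ -18.9 -219.  -207. ] turn [-1.1  0.  -0.1] q [ 0.01  0.64  1.34  0.    1.17 -1.54] pos [0.6645 0.1209 0.1817]
```

View pics/p1.png

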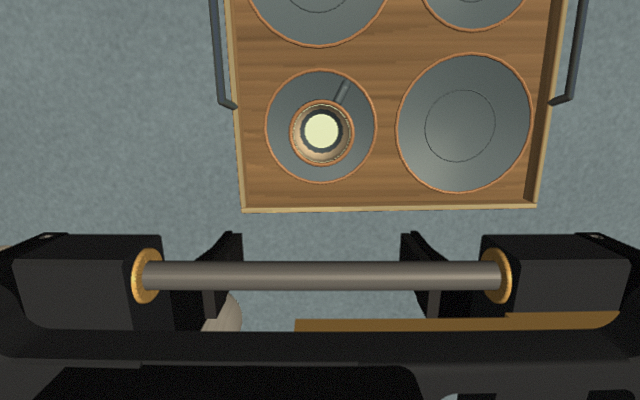

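The cup stands upright on the small saucer, with the saucer's rim centred at about (321,126) and the cup's rim at (322,132). I'll check the offset while heading to E2.

```bash
python3 - <<'E'
from h import *
P=imaging.camera_params("wrist"); print(plane(P,(321,126),.016), plane(P,(321.5,131),.0125+.004))
E
python3 -m inch '[[87,[-3,-44,-41],[0,0,0]],[87,[-3,-44,-41],[0,0,0]],[87,[-3,-44,-41],[0,0,0]],[87,[-3,-44,-41],[0,0,0]],[87,[-3,-43,-30],[0,0,0]],[87,[0,0,0],[0,0,0]],[87,[0,0,0],[0,0,0]]]';python3 - <<'E'
from h import *
P=imaging.camera_params("wrist"); im=imaging.camera("wrist"); cv2.imwrite("pics/e2.png",im)
c=rim(P,im,proj(P,[[.4532,-.094,.058]])[0],.058,.0285)
to([*c,.015],np.pi/2)
E
```

```text
[[0.60324529 0.12298382]] [[0.60820716 0.12339603]]
time: 18.45
position: [0.4554, -0.097, 0.1927]
tool_rot: [0.008, 0.71, -0.004, 0.704]
ft_force: [-0.5, -0.5, 0.5]
grip_width: 0.0869
rim [ 0.4544 -0.094 ] score 37.7
shift [177.6   2.    0.3] turn [-0.9 -0.5 -0.3] q [-0.45  0.36  1.85  0.    0.94 -2.01] pos [ 0.4555 -0.0968  0.1926]
```

```bash
python3 -m inch '[[87,[40,2,-1],[0,0,0]],[87,[40,0,-1],[0,0,0]],[87,[40,0,-1],[0,0.4,0]],[87,[20,0,-1],[0,0.4,0]],[87,[0,0,0],[0,0,0]]]';python3 -c "
from h import *
to([.4544,-.094,.015],np.pi/2)"
```

```text
time: 19.12
position: [0.4569, -0.0893, 0.0485]
tool_rot: [0.003, 0.713, -0.001, 0.701]
ft_force: [0.6, -0.2, 1.4]
grip_width: 0.087
shift [33.5 -4.8 -1.9] turn [-0.3 -0.9 -0.2] q [-0.43  0.64  1.95 -0.01  0.57 -1.99] pos [ 0.4569 -0.0893  0.0485]
```

```bash
python3 -m inch '[[87,[17,-5,-2],[0,-0.5,0]],[87,[16,0,-1],[0,0,0]],[87,[0,0,0],[0,0,0]]]';python3 -c "
from h import *
to([.4544,-.094,.015],np.pi/2)"
```

```text
time: 19.5
position: [0.457, -0.0928, 0.0165]
tool_rot: [-0.0, 0.708, 0.001, 0.706]
ft_force: [0.4, -0.1, 0.1]
grip_width: 0.087
shift [ 1.5 -1.2 -2.6] turn [ 0.  -0.1 -0. ] q [-0.44  0.7   1.97 -0.    0.47 -2.01] pos [ 0.457  -0.0928  0.0165]
```

```bash
python3 -m inch '[[87,[2,-1,-3],[0,0,0]],[0,[0,0,0],[0,0,0]],[0,[0,0,0],[0,0,0]],[0,[0,0,0],[0,0,0]],[0,[0,0,0],[0,0,0]],[0,[0,0,0],[0,0,0]]]' 25;python3 -m inch '[[0,[-5,0,0],[0,0,0]],[0,[-15,0,0],[0,0,0]],[0,[-25,0,0],[0,0,0]],[0,[-30,0,0],[0,0,0]],[0,[-30,0,0],[0,0,0]],[0,[0,0,0],[0,0,0]]]';python3 -c "
from h import *
to([.4590,.266,.12],np.pi/2)"
```

```text
time: 20.25
position: [0.4561, -0.094, 0.017]
tool_rot: [-0.001, 0.706, 0.0, 0.708]
ft_force: [-0.0, 0.6, -0.6]
grip_width: 0.0593
time: 21.0
position: [0.4547, -0.0935, 0.1252]
tool_rot: [-0.001, 0.707, 0.001, 0.707]
ft_force: [0.5, 0.1, -0.6]
grip_width: 0.0592
shift [  5.1 359.5   5. ] turn [0.1 0.  0. ] q [-0.44  0.48  1.92 -0.    0.74 -2.02] pos [ 0.4547 -0.0935  0.1252]
```

```bash
python3 -m inch '[[0,[-6,30,8],[0,0,0]],[0,[-8,48,11],[0,0,0]],[0,[-8,48,11],[0,0,0]],[0,[-8,48,11],[0,0,0]],[0,[-8,48,11],[0,0,0]],[0,[-8,48,11],[0,0,0]],[0,[0,35,11],[0,0,0]],[0,[0,20,0],[0,0,0]],[0,[0,0,0],[0,0,0]],[0,[0,0,0],[0,0,0]]]';cat >> h.py <<'E'
def saucer(P,im,c0,zr,rad):
    """rim circle of a saucer by gradient magnitude along the projected ring (radius fixed)"""
    g=cv2.GaussianBlur(im.astype(np.float32),(0,0),1.2); e=np.sqrt(sum(cv2.Sobel(g,cv2.CV_32F,*k)**2 for k in((1,0),(0,1))).sum(2))
    th=np.linspace(0,2*np.pi,180,endpoint=False); ring=np.c_[np.cos(th),np.sin(th)]; best=(-1,)
    for i in range(-12,13):
        for j in range(-12,13):
            c=np.array(c0)+np.array([i,j])*.001; q=proj(P,np.c_[c+ring*rad,np.full(180,zr)]).astype(np.float32)
            ok=(q[:,0]>0)&(q[:,0]<639)&(q[:,1]>0)&(q[:,1]<225)
            s=np.minimum(cv2.remap(e,q[None,:,0],q[None,:,1],cv2.INTER_LINEAR)[0],150)[ok].mean()
            if s>best[0]: best=(s,c)
    print("saucer",best[1].round(4),"score",round(float(best[0]),1),"n",ok.sum()); return best[1]
E
python3 - <<'E'
from h import *
P,im=look("tray3","small_saucer_1",.004)
for c0,z,r in[((.46,.267),.016,.058),((.46,.12),.018,.071)]: saucer(P,im,c0,z,r)
to([.4620,.266,.0255],np.pi/2)
E
python3 - <<'E'
from h import *
im=cv2.imread("pics/p1.png")[:,:,::-1]
E
```

```text
time: 22.25
position: [0.5248, 0.2399, 0.1603]
tool_rot: [-0.001, 0.714, -0.001, 0.701]
ft_force: [0.8, -0.5, -0.5]
grip_width: 0.0598
tip [212. 263.] [[0.6072, 0.1195]] 0.71
tip [350. 126.] [[0.4607, 0.2683]] 0.69
cut [352.0, 124.0, 122.0, 126.0] 0.9
cut [209.0, 237.0, 79.0, 41.0] 0.83
cut [384.0, 261.0, 57.0, 117.0] 0.48
saucer [0.464 0.27 ] score 89.4 n 180
saucer [0.46  0.122] score 87.4 n 180
shift [136.4  26.6 -61.1] turn [-0.1 -1.   0.1] q [ 0.23  0.55  1.6   0.    1.01 -1.34] pos [0.5253 0.2396 0.1609]
```

View pics/tray3.png

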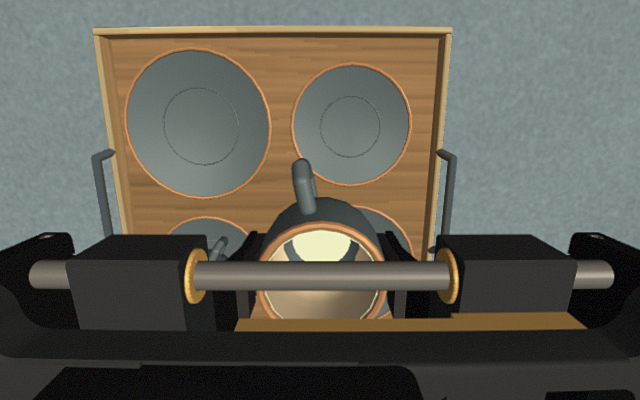

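```bash
python3 -m inch '[[0,[15,15,-30],[0,0,0]],[0,[30,14,-32],[0,-0.8,0]],[0,[35,0,-1],[0,0,0]],[0,[20,0,-1],[0,0,0]],[0,[0,0,0],[0,0,0]]]';python3 -c "
from h import *
to([.4635,.269,.0255],np.pi/2)"
```

```text
time: 23.02
position: [0.4624, 0.2654, 0.0614]
tool_rot: [0.003, 0.706, -0.004, 0.708]
ft_force: [-0.1, -0.1, -0.8]
grip_width: 0.0593
shift [35.9  3.6  1. ] turn [-0.6  0.2  0.1] q [ 0.31  0.65  1.79 -0.    0.69 -1.25] pos [0.4624 0.2654 0.0614]
```

```bash
python3 -m inch '[[0,[16,4,0],[0,0.2,0.1]],[0,[10,0,-1],[0,0.2,0]],[0,[5,0,0],[0,0,0]],[0,[0,0,0],[0,0,0]]]';python3 -c "
from h import *
to([.4635,.269,.0255],np.pi/2)"
```

```text
time: 23.52
position: [0.4643, 0.2695, 0.0304]
tool_rot: [0.005, 0.707, -0.003, 0.707]
ft_force: [-0.3, -0.4, -0.7]
grip_width: 0.0592
shift [ 4.9 -0.5 -0.8] turn [-0.7  0.  -0.1] q [ 0.32  0.71  1.79  0.    0.63 -1.25] pos [0.4643 0.2695 0.0304]
```

```bash
python3 -m inch '[[0,[3,0,-1],[0,0,0]]]';python3 -m inch '[[0,[2,0,0],[0,0,0]]]';python3 -m inch '[[0,[2,0,0],[0,0,0]]]'
```

```text
time: 23.65
position: [0.4637, 0.2697, 0.0277]
tool_rot: [0.005, 0.707, -0.003, 0.708]
ft_force: [0.7, 0.2, -1.0]
grip_width: 0.0594
time: 23.78
position: [0.4637, 0.2697, 0.0258]
tool_rot: [0.005, 0.707, -0.003, 0.708]
ft_force: [-0.7, -0.2, -1.0]
grip_width: 0.0597
time: 23.9
position: [0.4637, 0.2698, 0.0254]
tool_rot: [0.005, 0.706, -0.003, 0.708]
ft_force: [-4.5, -1.4, 23.9]
grip_width: 0.0593
```

```bash
python3 -m inch '[[0,[0,0,0],[0,0,0]],[87,[0,0,0],[0,0,0]],[87,[0,0,0],[0,0,0]],[87,[0,0,0],[0,0,0]],[87,[0,0,0],[0,0,0]],[87,[-15,0,0],[0,0,0]],[87,[-30,0,0],[0,0,0]],[87,[-50,0,0],[0,0,0]],[87,[-50,-30,30],[0,0,0]],[87,[-10,-40,30],[0,0,0]],[87,[0,0,40],[0,0,0]],[87,[0,0,0],[0,0,0]]]';python3 - <<'E'
from h import *
import time
P,im=look("p2","small_saucer_1",.004)
rim(P,im,proj(P,[[.462,.269,.0665]])[0],.0665,.0285)
saucer(P,im,(.463,.269),.016,.058)
saucer(P,im,(.46,.121),.018,.071)
rim(P,im,proj(P,[[.6075,.123,.0665]])[0],.0665,.0285)
saucer(P,im,(.605,.122),.016,.058)
to([.48,-.24,.22],np.radians(110))
E
```

```text
time: 25.4
position: [0.5646, 0.198, 0.1904]
tool_rot: [0.004, 0.703, -0.002, 0.711]
ft_force: [-0.0, 0.4, -0.0]
grip_width: 0.0867
cut [253.0, 215.0, 102.0, 91.0] 0.78
cut [390.0, 78.0, 112.0, 122.0] 0.66
rim [0.462  0.2708] score 37.4
saucer [0.46 0.27] score 87.6 n 180
saucer [0.458 0.119] score 85.4 n 180
rim [0.6093 0.123 ] score 23.5
saucer [0.61  0.124] score 123.1 n 87
shift [ -32.5 -439.3  -76.4] turn [-20.4   0.2  -0.1] q [ 0.15  0.52  1.55  0.    1.06 -1.41] pos [0.5597 0.1988 0.1886]
```

View pics/p2.png

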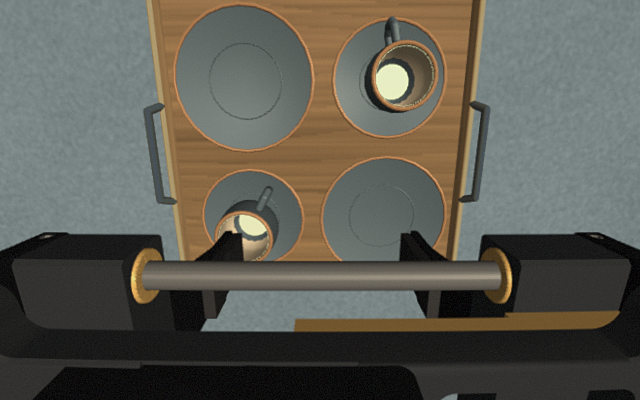

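Both espresso cups are upright on their saucers: E2 at (405,75) and E1 at (245,235). Now to M2.

```bash
python3 -m inch '[[87,[-4,-30,-6],[0,0,0]],[87,[-4,-52,-9],[0,0,0]],[87,[-4,-52,-9],[0,0,0]],[87,[-4,-52,-9],[0,0,0]],[87,[-4,-52,-9],[0,0,0]],[87,[-4,-52,-9],[0,0,0]],[87,[-4,-52,-9],[0,0,0]],[87,[-4,-52,-9],[0,0,0]],[87,[0,-40,-5],[0,0,0]],[87,[0,0,0],[-10,0,0]],[87,[0,0,0],[-10,0,0]],[87,[0,0,0],[0,0,0]]]';python3 - <<'E'
from h import *
P=imaging.camera_params("wrist"); im=imaging.camera("wrist"); cv2.imwrite("pics/m2.png",im[:,:,::-1])
c=rim(P,im,proj(P,[[.437,-.262,.086]])[0],.086,.0305)
m=rim(P,im,proj(P,[[.5988,-.3222,.086]])[0],.086,.0305)
to([*c,.035],np.radians(110))
E
```

```text
time: 27.05
position: [0.4675, -0.2335, 0.2171]
tool_rot: [-0.124, 0.7, 0.134, 0.69]
ft_force: [-0.4, 0.3, 0.4]
grip_width: 0.0873
rim [ 0.4352 -0.2614] score 38.5
rim [ 0.5994 -0.321 ] score 5.5
shift [182.2 -17.8 -38. ] turn [ 1.  -0.7 -1. ] q [-0.68  0.41  1.68 -0.    1.08 -2.61] pos [ 0.4674 -0.2333  0.217 ]
```

View pics/m2.png

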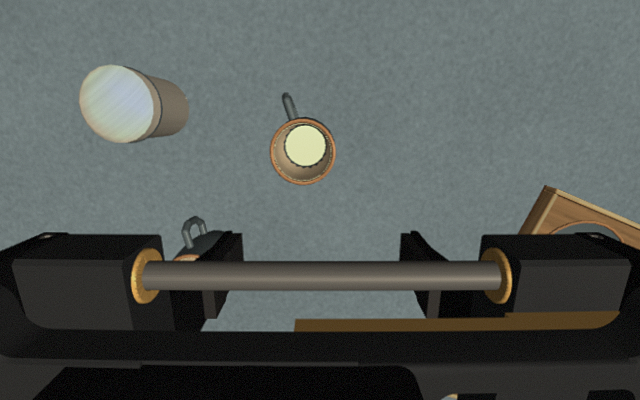

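```bash
python3 -m inch '[[87,[20,-18,-38],[0,-0.7,-1]],[87,[35,0,0],[8,0,0]],[87,[35,0,0],[0,0,0]],[87,[10,0,0],[0,0,0]],[87,[0,0,0],[0,0,0]]]';python3 -c "
from h import *
to([.4352,-.2614,.035],np.radians(102))"
```

```text
time: 27.72
position: [0.4383, -0.2614, 0.1164]
tool_rot: [-0.077, 0.702, 0.075, 0.704]
ft_force: [0.6, 0.2, -0.3]
grip_width: 0.0873
shift [81.4  0.9 -3.2] turn [0.3 0.1 0.1] q [-0.76  0.54  1.82  0.    0.78 -2.54] pos [ 0.4383 -0.2614  0.1164]
```

```bash
python3 -m inch '[[87,[30,1,-4],[0,0,0]],[87,[30,0,-2],[0,0,0]],[87,[18,0,-1],[0,0,0]],[87,[0,0,0],[0,0,0]]]';python3 -c "
from h import *
to([.4352,-.2614,.035],np.radians(102))"
```

```text
time: 28.22
position: [0.4364, -0.2647, 0.0421]
tool_rot: [-0.08, 0.699, 0.072, 0.707]
ft_force: [-0.3, 0.5, -0.4]
grip_width: 0.087
shift [ 7.   3.6 -0.5] turn [0.3 0.6 0.8] q [-0.76  0.67  1.87  0.    0.59 -2.55] pos [ 0.4364 -0.2647  0.0421]
```

```bash
python3 -m inch '[[87,[5,4,-1],[0,0.6,0.8]],[0,[0,0,0],[0,0,0]],[0,[0,0,0],[0,0,0]],[0,[0,0,0],[0,0,0]],[0,[0,0,0],[0,0,0]],[0,[0,0,0],[0,0,0]]]' 30; python3 -c "
from h import *
to([.4352,-.2614,.035],np.radians(102))"; python3 -m inch '[[0,[-5,0,0],[0,0,0]],[0,[-15,0,0],[0,0,0]],[0,[-30,0,0],[0,0,0]],[0,[-40,0,0],[0,0,0]],[0,[-40,0,0],[0,0,0]],[0,[0,0,0],[12,0,0]],[0,[0,0,0],[0,0,0]]]';python3 -c "
from h import *
to([.46,.12,.18],np.pi/2)"
```

```text
time: 28.98
position: [0.4368, -0.2622, 0.0403]
tool_rot: [-0.077, 0.702, 0.075, 0.704]
ft_force: [0.6, -0.7, -1.3]
grip_width: 0.0633
shift [ 5.3  1.1 -1.4] turn [0.4 0.1 0.2] q [-0.76  0.68  1.86 -0.    0.6  -2.55] pos [ 0.4368 -0.2622  0.0403]
time: 29.85
position: [0.4355, -0.2611, 0.1786]
tool_rot: [-0.01, 0.706, 0.007, 0.708]
ft_force: [0.7, -0.5, -2.9]
grip_width: 0.0634
shift [ -2.8 380.4  34. ] turn [1.4 0.2 0.2] q [-0.76  0.43  1.77 -0.    0.93 -2.36] pos [ 0.4355 -0.2611  0.1786]
```

```bash
python3 -m inch '[[0,[0,25,2],[0,0,0]],[0,[0,50,4],[0,0,0]],[0,[0,50,4],[0,0,0]],[0,[0,50,4],[0,0,0]],[0,[0,50,4],[0,0,0]],[0,[0,50,4],[0,0,0]],[0,[0,50,4],[0,0,0]],[0,[0,35,2],[0,0,0]],[0,[0,20,0],[0,0,0]],[0,[0,0,0],[0,0,0]]]';python3 -c "
from h import *
to([.4605,.12,.0488],np.pi/2)"
```

```text
time: 31.1
position: [0.4485, 0.1297, 0.1768]
tool_rot: [-0.022, 0.706, 0.018, 0.708]
ft_force: [-0.4, -0.1, -2.1]
grip_width: 0.0635
shift [128.1  -9.6  11.1] turn [3.2 0.2 0.3] q [ 0.05  0.39  1.87 -0.01  0.88 -1.58] pos [0.4485 0.1297 0.1768]
```

```bash
python3 -m inch '[[0,[25,-10,11],[0,0,0]],[0,[30,0,-1],[3.2,0,0]],[0,[25,0,-1],[0,0,0]],[0,[10,0,0],[0,0,0]],[0,[0,0,0],[0,0,0]]]';python3 -c "
from h import *
to([.4605,.12,.0488],np.pi/2)"
```

```text
time: 31.72
position: [0.4603, 0.1161, 0.0854]
tool_rot: [-0.005, 0.705, -0.001, 0.709]
ft_force: [-0.5, 0.3, -3.3]
grip_width: 0.0636
shift [36.6  4.2  0.1] turn [0.4 0.3 0.4] q [ 0.02  0.56  1.93 -0.01  0.65 -1.55] pos [0.4603 0.1161 0.0854]
```

```bash
python3 -m inch '[[0,[15,4,-1],[0,0.3,0.4]],[0,[10,0,-1],[0,0,0]],[0,[5,0,-1],[0,0,0]],[0,[0,0,0],[0,0,0]]]';python3 -c "
from h import *
to([.4605,.12,.0488],np.pi/2)"
```

```text
time: 32.22
position: [0.4588, 0.12, 0.055]
tool_rot: [-0.003, 0.706, 0.002, 0.708]
ft_force: [0.6, 0.9, -2.5]
grip_width: 0.0632
shift [ 6.2 -0.   1.7] turn [0.4 0.2 0. ] q [ 0.02  0.62  1.94 -0.    0.57 -1.56] pos [0.4588 0.12   0.055 ]
```

```bash
python3 -m inch '[[0,[3,0,1.5],[0,0.2,0]]]';python3 -m inch '[[0,[2,0,0],[0,0,0]]]';python3 -m inch '[[0,[2,0,0],[0,0,0]]]'
```

```text
time: 32.35
position: [0.4604, 0.1201, 0.0521]
tool_rot: [-0.003, 0.707, 0.003, 0.707]
ft_force: [-0.8, -0.4, -1.2]
grip_width: 0.0634
time: 32.48
position: [0.461, 0.1202, 0.0502]
tool_rot: [-0.003, 0.707, 0.003, 0.708]
ft_force: [0.5, -1.2, -2.9]
grip_width: 0.0633
time: 32.6
position: [0.4611, 0.1202, 0.0486]
tool_rot: [-0.003, 0.707, 0.003, 0.708]
ft_force: [-3.3, 0.7, 20.2]
grip_width: 0.0634
```

```bash
python3 -m inch '[[0,[0,0,0],[0,0,0]],[87,[0,0,0],[0,0,0]],[87,[0,0,0],[0,0,0]],[87,[0,0,0],[0,0,0]],[87,[0,0,0],[0,0,0]],[87,[-15,0,0],[0,0,0]],[87,[-30,0,0],[0,0,0]],[87,[-50,0,0],[0,0,0]],[87,[-50,0,30],[0,0,0]],[87,[-10,0,40],[0,0,0]],[87,[0,0,40],[0,0,0]],[87,[0,0,0],[0,0,0]]]';python3 - <<'E'
from h import *
P=imaging.camera_params("wrist"); im=imaging.camera("wrist"); cv2.imwrite("pics/p3.png",im[:,:,::-1])
rim(P,im,proj(P,[[.46,.12,.0945]])[0],.0945,.0305)
saucer(P,im,(.46,.121),.018,.071)
to([.64,-.31,.22],np.pi/2)
E
```

```text
time: 34.1
position: [0.5732, 0.1213, 0.2166]
tool_rot: [-0.003, 0.704, 0.003, 0.71]
ft_force: [-0.6, 0.8, -0.7]
grip_width: 0.0867
rim [0.4594 0.1212] score 40.2
saucer [0.459 0.123] score 89.7 n 180
shift [  -3.5 -432.    65.6] turn [0.5 0.3 0. ] q [ 0.02  0.48  1.55 -0.    1.11 -1.56] pos [0.571  0.1215 0.2162]
```

View pics/p3.png

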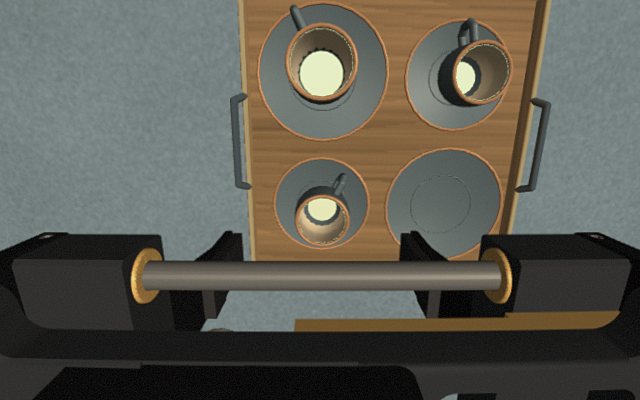

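M2 sits centred on the far-left large saucer at (322,70), and all the china is upright. Next is M1.

```bash
python3 -m inch '[[87,[-1,-30,4],[0,0,0]],[87,[-1,-52,8],[0,0,0]],[87,[-1,-52,8],[0,0,0]],[87,[-1,-52,8],[0,0,0]],[87,[-1,-52,8],[0,0,0]],[87,[-1,-52,8],[0,0,0]],[87,[-1,-52,8],[0,0,0]],[87,[0,-50,8],[0,0,0]],[87,[0,-40,4],[0,0,0]],[87,[0,0,0],[0,0,0]],[87,[0,0,0],[0,0,0]]]';python3 - <<'E'
from h import *
P=imaging.camera_params("wrist"); im=imaging.camera("wrist"); cv2.imwrite("pics/m1.png",im[:,:,::-1])
c=rim(P,im,proj(P,[[.5988,-.3222,.086]])[0],.086,.0305)
to([*c,.035],np.pi/2)
E
```

```text
time: 35.52
position: [0.6224, -0.3123, 0.2213]
tool_rot: [-0.0, 0.713, 0.009, 0.701]
ft_force: [-0.2, -0.2, 0.1]
grip_width: 0.087
rim [ 0.5988 -0.321 ] score 37.3
shift [186.6 -10.5 -20.5] turn [ 0.8 -1.  -0.7] q [-0.62  0.64  1.22 -0.    1.31 -2.21] pos [ 0.6225 -0.3124  0.2213]
```

View pics/m1.png

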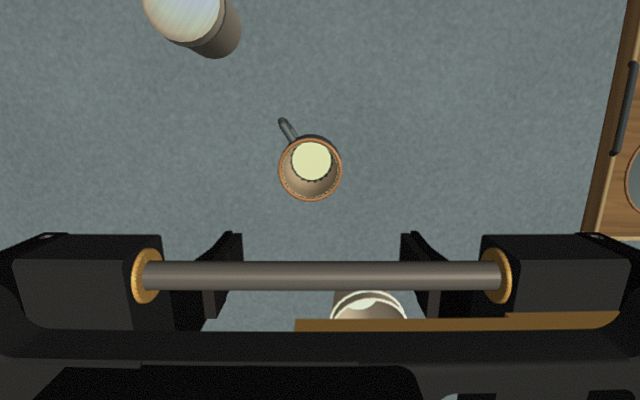

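M1's rim is at (310,168), its handle at upper left, clear of the jaws.

```bash
python3 -m inch '[[87,[20,-10,-20],[0,-1,-0.7]],[87,[35,0,0],[0,0,0]],[87,[35,0,-1],[0,0,0]],[87,[10,0,0],[0,0,0]],[87,[0,0,0],[0,0,0]]]';python3 -c "
from h import *
to([.5988,-.321,.038],np.pi/2)"
```

```text
time: 36.2
position: [0.6012, -0.3144, 0.1227]
tool_rot: [-0.008, 0.707, 0.008, 0.707]
ft_force: [0.2, -0.1, -0.5]
grip_width: 0.0868
shift [84.7 -6.5 -2.6] turn [1.3 0.1 0. ] q [-0.65  0.71  1.37  0.    1.06 -2.24] pos [ 0.6012 -0.3144  0.1227]
```

```bash
python3 -m inch '[[87,[30,-7,-4],[0,0,0]],[87,[30,0,-2],[0,0,0]],[87,[18,0,-1],[0,0,0]],[87,[0,0,0],[0,0,0]]]';python3 -c "
from h import *
to([.5988,-.321,.038],np.pi/2)"
```

```text
time: 36.7
position: [0.5998, -0.3231, 0.0503]
tool_rot: [-0.012, 0.703, 0.006, 0.711]
ft_force: [-0.2, -0.1, 0.7]
grip_width: 0.0871
shift [12.2  2.2 -1.1] turn [1.4 0.7 0.5] q [-0.66  0.8   1.41  0.    0.91 -2.25] pos [ 0.5998 -0.3231  0.0503]
```

```bash
python3 -m inch '[[87,[11,2,-1],[0,0.7,0.5]],[0,[0,0,0],[0,0,0]],[0,[0,0,0],[0,0,0]],[0,[0,0,0],[0,0,0]],[0,[0,0,0],[0,0,0]],[0,[0,0,0],[0,0,0]]]' 30; python3 -c "
from h import *
to([.5988,-.321,.038],np.pi/2)"; python3 -m inch '[[0,[-5,0,0],[0,0,0]],[0,[-15,0,0],[0,0,0]],[0,[-30,0,0],[0,0,0]],[0,[-40,0,0],[0,0,0]],[0,[-50,0,0],[0,0,0]],[0,[0,0,0],[0,0,0]]]';python3 -c "
from h import *
to([.6,.268,.18],np.pi/2)"
```

```text
time: 37.45
position: [0.6013, -0.3222, 0.0423]
tool_rot: [-0.01, 0.706, 0.008, 0.708]
ft_force: [0.9, 1.2, -0.9]
grip_width: 0.0632
shift [ 4.2  1.3 -2.5] turn [1.5 0.2 0.2] q [-0.66  0.82  1.4   0.    0.91 -2.25] pos [ 0.6013 -0.3222  0.0423]
time: 38.2
position: [0.5999, -0.3216, 0.188]
tool_rot: [-0.01, 0.707, 0.009, 0.708]
ft_force: [0.9, -1.5, -3.1]
grip_width: 0.0629
shift [  7.2 589.4  15.2] turn [1.5 0.1 0.1] q [-0.66  0.64  1.32 -0.    1.18 -2.25] pos [ 0.5999 -0.3216  0.188 ]
```

```bash
python3 -m inch '[[0,[0,30,4],[0,0,0]],[0,[0,52,8],[0,0,0]],[0,[0,52,8],[0,0,0]],[0,[0,52,8],[0,0,0]],[0,[0,52,8],[0,0,0]],[0,[0,52,8],[0,0,0]],[0,[0,52,8],[0,0,0]],[0,[0,52,8],[0,0,0]],[0,[0,52,8],[0,0,0]],[0,[0,52,8],[0,0,0]],[0,[0,40,8],[0,0,0]],[0,[0,20,4],[0,0,0]]]';python3 -m inch '[[0,[0,0,0],[0,0,0]],[0,[0,0,0],[0,0,0]]]'
python3 - <<'E'
from h import *
P,im=look("tray4","large_saucer_1",.004)
saucer(P,im,(.606,.268),.018,.071)
rim(P,im,proj(P,[[.607,.122,.0665]])[0],.0665,.0285)
saucer(P,im,(.606,.122),.016,.058)
to([.6085,.2685,.0508],np.pi/2)
E
```

```text
time: 39.7
position: [0.6646, 0.2536, 0.1714]
tool_rot: [-0.007, 0.717, 0.007, 0.697]
ft_force: [-0.6, 0.5, -3.7]
grip_width: 0.0628
time: 39.95
position: [0.6632, 0.2526, 0.1695]
tool_rot: [-0.008, 0.718, 0.006, 0.696]
ft_force: [0.4, -0.6, -3.4]
grip_width: 0.0629
tip [341. 135.] [[0.6049, 0.2723]] 0.84
cut [338.0, 132.0, 143.0, 147.0] 0.85
cut [183.0, 29.0, 140.0, 52.0] 0.64
saucer [0.61  0.269] score 87.5 n 180
rim [0.6088 0.122 ] score 29.0
saucer [0.606 0.122] score 89.0 n 180
shift [120.9  17.2 -51.3] turn [ 1.1 -1.7  0.1] q [ 0.2   0.71  1.22  0.    1.24 -1.39] pos [0.6638 0.2524 0.1701]
```

View pics/tray4.png

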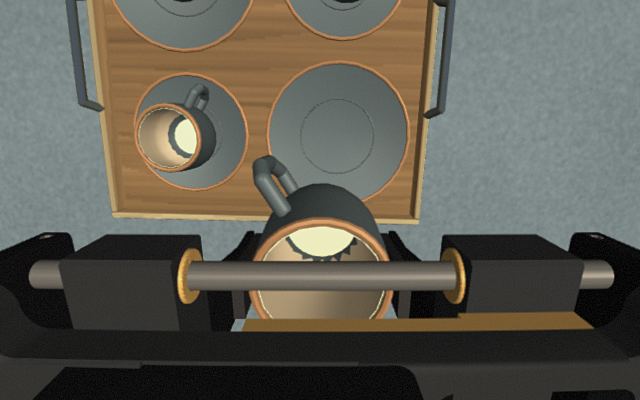

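The target saucer is clear at (338,132), and E1 is centred within about 3 mm. Placing M1 now.

```bash
python3 -m inch '[[0,[5,9,-25],[0,-0.8,0]],[0,[20,9,-26],[0,-0.8,0]],[0,[30,0,-1],[0,0,0]],[0,[20,0,-1],[0,0,0]],[0,[0,0,0],[0,0,0]]]';python3 -c "
from h import *
to([.6095,.2695,.0508],np.pi/2)"
```

```text
time: 40.72
position: [0.6116, 0.2631, 0.0976]
tool_rot: [-0.004, 0.706, 0.003, 0.708]
ft_force: [0.2, -1.3, -2.7]
grip_width: 0.0631
shift [46.8  6.5 -2.2] turn [0.6 0.2 0.1] q [ 0.24  0.73  1.42 -0.    0.99 -1.34] pos [0.6116 0.2631 0.0976]
```

```bash
python3 -m inch '[[0,[20,6,-4],[0,0.2,0.1]],[0,[15,0,-2],[0,0.2,0]],[0,[5,0,0],[0,0,0]],[0,[0,0,0],[0,0,0]]]';python3 -c "
from h import *
to([.6095,.2695,.0508],np.pi/2)"
```

```text
time: 41.22
position: [0.6077, 0.2687, 0.0571]
tool_rot: [-0.002, 0.707, 0.004, 0.707]
ft_force: [0.5, 0.3, -3.4]
grip_width: 0.0627
shift [6.3 0.8 1.8] turn [ 0.5  0.  -0.1] q [ 0.25  0.78  1.45  0.    0.91 -1.33] pos [0.6077 0.2687 0.0571]
```

```bash
python3 -m inch '[[0,[3,1,1.5],[0,0,0]]]';python3 -m inch '[[0,[2,0,0],[0,0,0]]]';python3 -m inch '[[0,[2,0,0],[0,0,0]]]'
```

```text
time: 41.35
position: [0.6097, 0.2699, 0.0545]
tool_rot: [-0.002, 0.706, 0.004, 0.708]
ft_force: [0.0, 0.3, -3.3]
grip_width: 0.0631
time: 41.48
position: [0.6103, 0.2701, 0.0528]
tool_rot: [-0.002, 0.706, 0.004, 0.708]
ft_force: [-0.5, 1.2, -4.2]
grip_width: 0.0633
time: 41.6
position: [0.6105, 0.2702, 0.051]
tool_rot: [-0.002, 0.706, 0.004, 0.708]
ft_force: [1.4, 0.4, -3.3]
grip_width: 0.063
```

```bash
python3 -m inch '[[0,[1.5,0,-1],[0,0.1,0]]]'
```

```text
time: 41.72
position: [0.6106, 0.2703, 0.0508]
tool_rot: [-0.002, 0.706, 0.004, 0.709]
ft_force: [-1.1, -1.0, 6.1]
grip_width: 0.0629
```

Contact. Release, retreat and verify.

```bash
python3 -m inch '[[0,[0,0,0],[0,0,0]],[87,[0,0,0],[0,0,0]],[87,[0,0,0],[0,0,0]],[87,[0,0,0],[0,0,0]],[87,[0,0,0],[0,0,0]],[87,[-15,0,0],[0,0,0]],[87,[-30,0,0],[0,0,0]],[87,[-50,0,0],[0,0,0]],[87,[-50,-20,30],[0,0,0]],[87,[-30,-30,30],[0,0,0]],[87,[-10,-20,20],[0,0,0]],[87,[0,0,0],[0,0,0]]]';python3 -m inch '[[87,[0,0,0],[0,0,0]]]'
python3 - <<'E'
from h import *
P=imaging.camera_params("wrist"); im=imaging.camera("wrist"); cv2.imwrite("pics/end.png",im[:,:,::-1])
for n,c,rz,rr,sz,sr in[("M1",(.608,.27),.0945,.0305,.018,.071),("E1",(.607,.122),.0665,.0285,.016,.058),("M2",(.46,.12),.0945,.0305,.018,.071),("E2",(.462,.269),.0665,.0285,.016,.058)]:
    print(n); rim(P,im,proj(P,[[*c,rz]])[0],rz,rr); saucer(P,im,c,sz,sr)
for c in("scene","side"):
    imaging.camera(c);P=imaging.camera_params(c)
    for t in("paper_cups","shaker"):
        d=imaging.tip_of(c,t); print(c,t,[plane(P,x["pixel"],0).round(3).tolist() for x in d[:1]])
print(get_obs()["ft_force"],get_obs()["time"])
E
```

```text
time: 43.22
position: [0.6929, 0.1998, 0.2501]
tool_rot: [-0.003, 0.703, 0.005, 0.711]
ft_force: [0.8, -0.7, -0.2]
grip_width: 0.087
time: 43.35
position: [0.6918, 0.2003, 0.2501]
tool_rot: [-0.002, 0.703, 0.005, 0.711]
ft_force: [0.3, 0.5, -0.4]
grip_width: 0.087
M1
rim [0.608  0.2718] score 35.7
saucer [0.609 0.271] score 87.7 n 180
E1
rim [0.6082 0.1226] score 34.8
saucer [0.603 0.12 ] score 80.8 n 180
M2
rim [0.4354 0.0954] score 0.0
saucer [0.456 0.121] score 130.2 n 69
E2
rim [0.4836 0.2594] score 0.6
saucer [0.456 0.268] score 135.5 n 68
scene paper_cups [[[0.76, -0.267]]]
scene shaker [[[0.446, -0.425]]]
side paper_cups [[[0.758, -0.257]]]
side shaker [[[0.448, -0.419]]]
[-0.55283648 -0.22839656  0.01078224] 43.7
```

View pics/end.png

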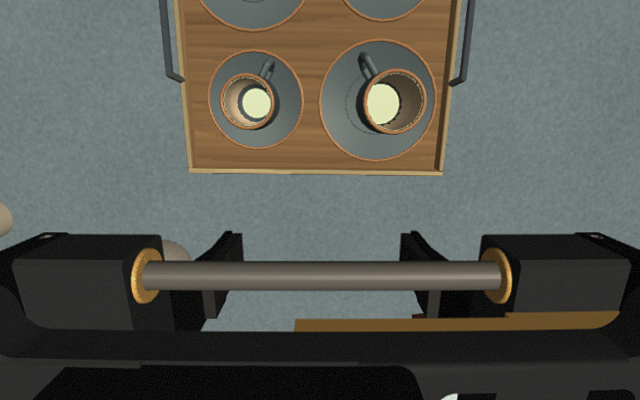

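Run:
```python
from h import *
a=imaging.camera("scene")[190:345,310:510,::-1]; cv2.imwrite("pics/final.png",cv2.resize(a,None,fx=3.5,fy=3.5,interpolation=cv2.INTER_CUBIC))
```

```text
(no output)
```

View pics/final.png

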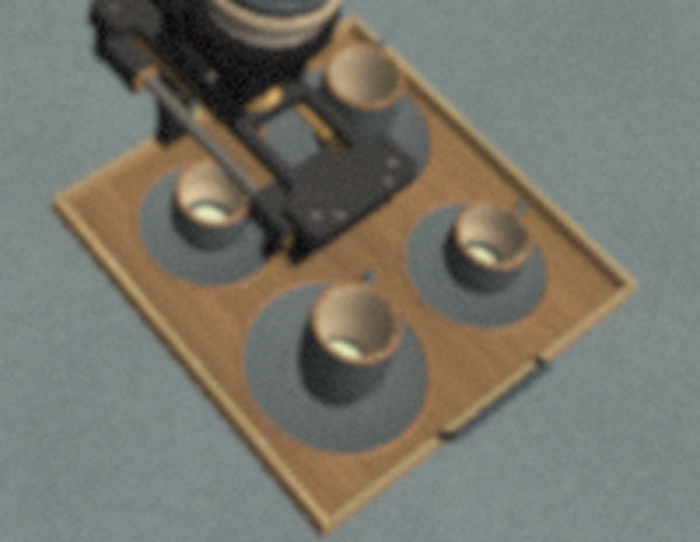

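All four stand upright on their saucers and the gripper is above them, touching nothing.

```bash
python3 -c "
from rig import robot
print(robot.hand_in())"
```

```text
the job is handed in; nothing more can be done
None
```

I put both espresso cups on the small saucers and both latte mugs on the large ones, and handed in at about 44 s of the 122 s allowed. The strongest set-down force I read was about 24 N, against the 60 N limit.

- **Standing upright:** the last pictures show all four upright on their saucers. The gripper was open and raised clear of them.
- **Centring:** the espresso cup on the near small saucer (x ≈ 0.61) is the least certain. Its offset measured anywhere from 1 to 6 mm across four looks, still inside the 10 mm allowed. The other three measured about 2 mm off or less.
- **Failed check:** in the last wrist picture the far cup and mug were out of view, so their fits there failed. Their figures come from the looks just after each was placed.
- **Bystanders:** I never touched the takeaway cups or the shaker. The last readings of where they stand differ from the first by up to about 20 mm in the side view, but the scene camera's earlier and later readings differ by up to 26 mm for the shaker and only about 1 mm for the takeaway cups. I put this down to noise in the detections.
- **Saucers:** they measured within a few millimetres of where they started.

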